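Find and open the pivoting socket flap of a laboratory bench duct

TASK

The service duct on the laboratory bench has four identical covers in a row: three are clipped fast, and one is the pivoting flap over the power sockets. With the fingertips, press down near the far edge of the covers (the ribbed edge, away from the robot) one after another until you find the one that rocks, then push that flap right round until it stands fully open, and take the hand clear. Pinch and lift nothing, and leave the labware around it where it stands.

Things in the scene. Friction and masses are not known exactly. Their poses are not given: they have to be found in the camera images.
- duct: white bench duct, fixed but placed and turned differently each time; 656 mm long (its y), 150 mm wide (its x, pointing away from the robot), 110 mm high; origin on the bench under its middle. In its top lie four flush, identical aluminium covers, 110 (x) x 114 (y) x 5 mm, 124 mm apart, with thin dark ribs along the far (+x) edge. The bays below are hollow; sockets under the flap stand 42 mm above the bench
- place1 (a point): centre of the top face of cover 1 of 4 along the duct (numbered from the robot's right, -y, to its left, +y). Its frame: x points across the duct to the cover's far edge (away from the robot), y along the duct, z up. Which of the four covers is the flap differs each time; the other three are rigid and do not give
- place2 (a point): centre of the top face of cover 2 of 4 along the duct (numbered from the robot's right, -y, to its left, +y). Its frame: x points across the duct to the cover's far edge (away from the robot), y along the duct, z up
- place3 (a point): centre of the top face of cover 3 of 4 along the duct (numbered from the robot's right, -y, to its left, +y). Its frame: x points across the duct to the cover's far edge (away from the robot), y along the duct, z up
- place4 (a point): centre of the top face of cover 4 of 4 along the duct (numbered from the robot's right, -y, to its left, +y). Its frame: x points across the duct to the cover's far edge (away from the robot), y along the duct, z up
- flap (a joint): angle of the one pivoting flap, rad (whichever cover it is): 0 shut, 1.4 fully open at its stop. Pivot along the duct's y under the cover's middle. Pressing the far edge (1 to 3 N) sinks the far half and raises the near half, which can then be pushed over towards the duct's +x; open, it stands 54 mm above the duct. The near half shut rests on a ledge. A friction pivot: it stays as left
- tube_rack_mid (a point): middle of a loose white tube rack with capped tubes, 60 x 200 mm, 104 mm high, on the bench beyond the duct; the point is 50 mm above the bench. Not to be moved
- reagent_mid (a point): middle of a loose brown reagent bottle, 64 mm in diameter, about 120 mm high, on the bench beyond the duct; the point is 60 mm above its foot. Not to be moved
- vial_mid (a point): middle of a loose small glass vial, 26 mm in diameter, 54 mm high, standing on the duct's top at one end (+y), past cover 4; the point is 27 mm above its foot. Not to be moved
- slide_box_mid (a point): middle of a loose flat slide box, 87 x 102 mm, 35 mm high, on the bench on the robot's side of the duct; the point is 17 mm above the bench. Not to be moved

How it is judged:
By the outcome, as a careful person would: the job done as asked, in the order asked, and still so for the second after the job is handed in, with the robot touching nothing.
It also fails if it takes over 54 s, if anything falls off the work surface, if the arm or the gripper's body presses on something with over 40 N, if the wrist force passes 120 N, or if a joint passes its speed limit or range.

ROBOT

A 6-joint arm with a two-finger parallel gripper is mounted at the origin on the work surface. World frame = base frame: x ahead of the robot, y to its left, z up, the work surface at z = 0. Lengths are in m, angles in rad, forces in N, time in s.
With the tool pointing down it reaches from about 0.25 to 0.775 m from the base axis. Payload 4 kg.
Tool frame: the origin (TCP) lies midway between the tips of the shut fingers; the grasp point (between the pads) lies 19 mm behind it (robot.tcp_to_grasp is the distance from the TCP to the grasp point, in m); x points along the fingers, y is the direction in which the jaws open and shut, and the axes are right-handed (so a half turn about x gives the same grasp; the last joint's range is limited). The gripper opens to 94 mm and grips with 3 to 60 N. Pads are 16 mm wide; open, the fingers measure 119 mm over their backs; the gripper's body (75 mm by 177 mm) begins 78 mm behind the grasp point.
Start: joints at [1.104, 0.087, 1.371, -0, 1.684, -0.103], TCP at [0.196, 0.514, 0.206] pointing down, gripper open.
Joint ranges: [-3.1, 3.1], [-0.76, 2.03], [0.27, 2.55], [-1.08, 4.22], [0.17, 2.65], [-2.57, 2.57]. Speed limits (rad/s): [2.79, 2.79, 3.14, 3.14, 3.14, 3.14].

INTERFACE

Orientations are given as [roll, pitch, yaw] about the fixed x, y, z axes, in that order (R = Rz(yaw) Ry(pitch) Rx(roll)).
In Python, from bench import robot gives the robot as it stands.
- The arm moves only by the tool send_rows, never from a script. Its argument "increments" is a list of rows, each a list of 5 numbers: the opening, from -1 (shut) to 1 (fully open), so that 0 is half open, then the shift along the tool's x, y, z in m, then the turn about the tool's x in rad. In form: [[hand, tx, ty, tz, roll], ...]. A call has 1 to 5 rows; each row is the pose to reach, as a shift and turn from the pose commanded when the call began, along the tool's axes at that moment; what a row does not reach only later rows make up. A row lasts 1/12 s, in which the tool goes at most 41.7 mm and 7.16 degrees, less where a joint would pass 70% of its speed; a pose out of reach is approached as far as the arm can. A call with a gripper value outside its range is refused whole. The fingers move at their own pace and stop on an object; the grip force is fixed at half the most. Time passes only in rows, so rows that repeat a pose let the fingers close. It gives the time, the measured TCP pose, the force and the opening at its end, in the units of the state.
- robot.get_obs(): the state, without advancing time (a new reading comes with each control period).
- robot.snapshot(name): name is "scene" or "top" or "wrist"; returns a dict with "image" (400x640x3 uint8, red, green, blue), "intrinsics" (3x3 intrinsics, pixels), "world_from_camera" (4x4, takes a point from camera to world coordinates). Camera axes: x right, y down, z forward; pixel columns grow to the right and rows downward; lengths in m; the calibration is good to about 2 mm. A picture is of the moment at which its call begins. There is no depth.
- robot.close_job(): hands the job in, once; it reports no verdict.
The state is a dict: "time": time; "joint_positions": joint angles; "qvel": joint speeds; "joint_torque": joint torques, N m; "tool_pos": TCP position; "ee_rot": TCP orientation; "wrist_force": force on the tool from outside, world axes, zero at the start; "wrist_torque": the same for the moment, N m; "width": finger opening in m.
Only numpy, scipy, OpenCV 4.12 (cv2) and the standard library are available. Lean on these libraries where they do the work, as an engineer would, in place of code of your own. Each camera call takes 0.05 s, during which the arm holds its last target.

## Working session

There is one attempt and no reset: what is moved stays moved. The work goes in short steps, Python scripts to look and compute and a tool call to move; the robot and the scene stay as the last step left them, time stands still between calls to the robot, and variables do not carry over. Pictures are saved under pics/ and viewed, and the job is handed in when it is done.

Besides the shell and the picture viewer there is one more tool, called after "Call:" by a JSON object that holds its "op" and its "data". send_rows: Moves the arm, as the interface text tells. Its arguments: {"type":"object","properties":{"increments":{"type":"array"}},"required":["increments"]}

```bash
mkdir -p pics; ls; python3 - <<'E'
from bench import robot
import cv2,json,numpy as np
o=robot.get_obs()
for k,v in o.items(): print(k,np.round(v,4).tolist())
for n in ["scene","top","wrist"]:
    s=robot.snapshot(n); cv2.imwrite(f"pics/{n}0.png",s["image"][:,:,::-1]); np.savez(f"pics/{n}0.npz",**s)
    print(n,np.round(s["intrinsics"],1).tolist(),np.round(s["world_from_camera"],3).tolist())
E
```

```text
pics
time 0.0
joint_positions [1.1039, 0.0879, 1.3722, -0.0, 1.6836, -0.1031]
qvel [-0.0001, -0.0003, 0.0003, 0.0001, 0.0007, 0.003]
joint_torque [-0.0003, -34.0182, -30.2425, 0.0716, 0.0331, -0.0002]
tool_pos [0.1955, 0.5135, 0.2043]
ee_rot [-1.6597, 1.5686, -2.0236]
wrist_force [0.1332, -0.5119, 0.4535]
wrist_torque [0.0157, 0.0101, 0.0325]
width 0.0941
scene [[487.8, 0.0, 316.4], [0.0, 487.8, 197.4], [0.0, 0.0, 1.0]] [[-0.604, 0.613, -0.509, 1.146], [0.797, 0.473, -0.376, 0.477], [0.01, -0.633, -0.774, 0.957], [0.0, 0.0, 0.0, 1.0]]
top [[518.4, 0.0, 319.5], [0.0, 518.4, 190.2], [0.0, 0.0, 1.0]] [[-0.022, -0.981, 0.192, 0.382], [-1.0, 0.024, 0.006, 0.057], [-0.01, -0.191, -0.981, 1.201], [0.0, 0.0, 0.0, 1.0]]
wrist [[308.6, 0.0, 319.9], [0.0, 308.6, 195.2], [0.0, 0.0, 1.0]] [[0.355, 0.908, 0.223, 0.13], [0.935, -0.344, -0.087, 0.538], [-0.002, 0.24, -0.971, 0.384], [0.0, 0.0, 0.0, 1.0]]
```

View pics/top0.png

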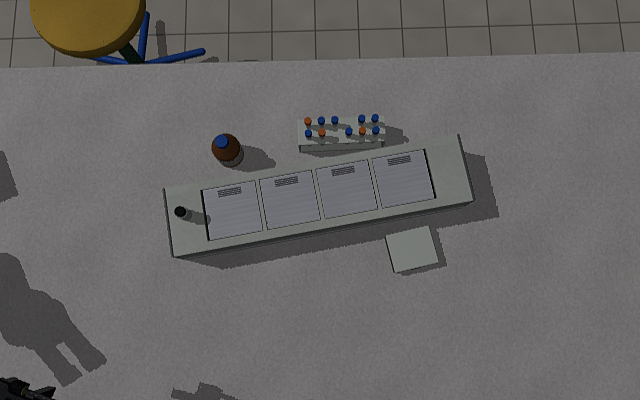

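View pics/scene0.png

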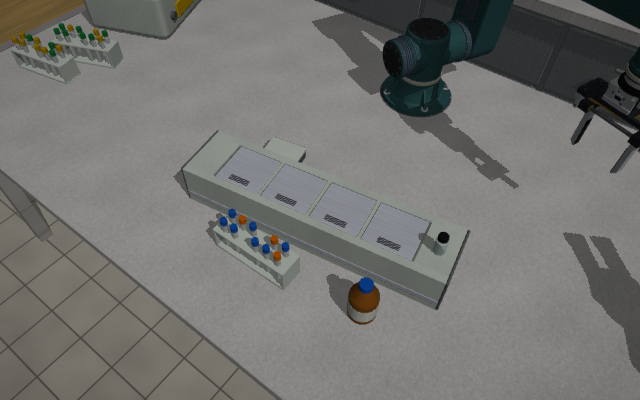

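View pics/wrist0.png

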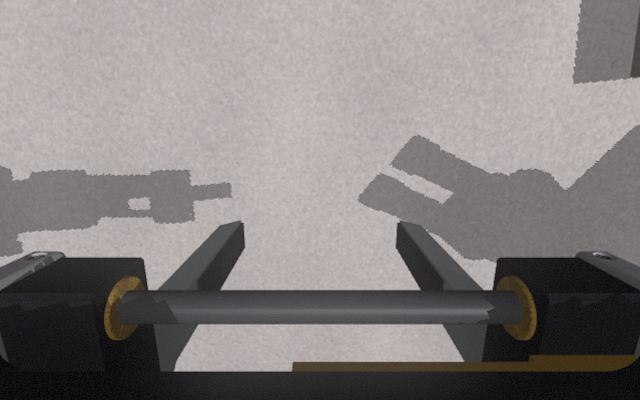

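```bash
cat > h.py <<'E'
import numpy as np,cv2
def cast(s,uv,z):
    K=s["intrinsics"];T=s["world_from_camera"]
    uv=np.atleast_2d(np.array(uv,float))
    d=np.c_[uv,np.ones(len(uv))]@np.linalg.inv(K).T@T[:3,:3].T
    o=T[:3,3]; return o+d*((z-o[2])/d[:,2])[:,None]
def proj(s,P):
    K=s["intrinsics"];T=s["world_from_camera"]
    c=(np.atleast_2d(P)-T[:3,3])@T[:3,:3]; p=c@K.T; return p[:,:2]/p[:,2:]
E
python3 - <<'E'
import numpy as np,cv2
from h import *
for n,roi in (("top",(150,100,500,280)),("scene",(170,120,480,310))):
    s=np.load(f"pics/{n}0.npz"); im=s["image"].astype(int)
    m=((im[:,:,2]-im[:,:,1]>2)&(im.min(2)>120)).astype(np.uint8)*255
    x0,y0,x1,y1=roi; mm=np.zeros_like(m); mm[y0:y1,x0:x1]=m[y0:y1,x0:x1]
    mm=cv2.morphologyEx(mm,cv2.MORPH_OPEN,np.ones((3,3)))
    cs,_=cv2.findContours(mm,cv2.RETR_EXTERNAL,cv2.CHAIN_APPROX_NONE)
    for c in cs:
        if cv2.contourArea(c)<800: continue
        P=cast(s,c[:,0,:],0.110)
        r=cv2.minAreaRect((P[:,:2]*1000).astype(np.float32)); print(n,cv2.contourArea(c),np.round(r[0],1),np.round(r[1],1),round(r[2],2))
    print(im[210,230],im[245,190])
    cv2.imwrite(f"pics/{n}_m.png",np.vstack([cv2.resize(s["image"][y0:y1,x0:x1,::-1],None,fx=1.7,fy=1.7)]+[cv2.cvtColor(cv2.resize(mm[y0:y1,x0:x1],None,fx=1.7,fy=1.7),cv2.COLOR_GRAY2BGR)]))
E
```

```text
[114 114 120] [117 120 117]
scene 1846.5 [559.1 252.9] [109.  112.3] 9.32
scene 1692.5 [578.9 130.9] [108.6 112.7] 9.02
scene 1524.0 [599.4   8.6] [109.1 112.8] 9.45
scene 1382.5 [ 619.  -113.5] [108.7 112.4] 9.11
[ 12  56 124] [137 135 133]
```

View pics/top_m.png

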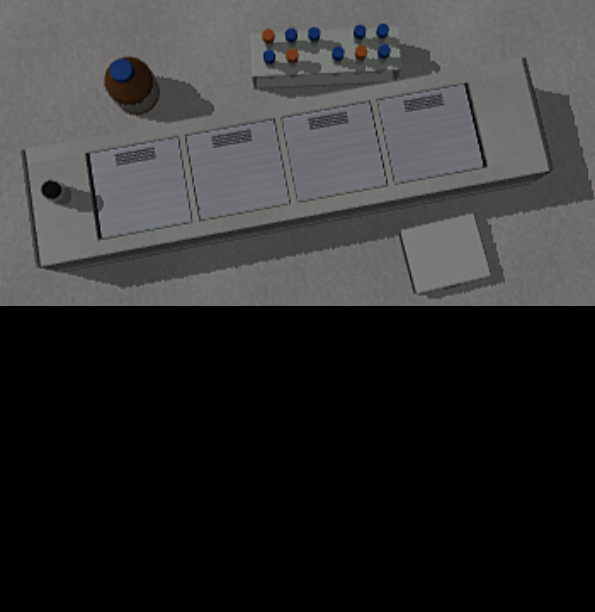

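```bash
python3 - <<'E'
import numpy as np,cv2
from h import *
s=np.load("pics/top0.npz"); im=s["image"].astype(int)
m=((im[:,:,2]-im[:,:,1]>2)&(im.min(2)>80)).astype(np.uint8)*255
mm=np.zeros_like(m); mm[100:280,150:500]=m[100:280,150:500]
cs,_=cv2.findContours(mm,cv2.RETR_EXTERNAL,cv2.CHAIN_APPROX_NONE)
for c in cs:
    if cv2.contourArea(c)<800: continue
    r=cv2.minAreaRect((cast(s,c[:,0,:],0.110)[:,:2]*1000).astype(np.float32)); print(np.round(r[0],1),np.round(r[1],1),round(r[2],2))
print("corners",cast(s,[(164,188),(459,135),(473,201),(172,257)],.11).round(3).tolist())
print("vialcap",cast(s,[(180,212)],.164).round(3)); print("cap",cast(s,[(221,141)],.12).round(3))
print("rack",cast(s,[(298,147),(383,142),(384,116),(297,122)],.08).round(3).tolist())
print("box",cast(s,[(386,237),(430,227),(438,263),(394,272)],.035).round(3).tolist())
from bench import robot
from scipy.spatial.transform import Rotation as R
print(R.from_euler('xyz',robot.get_obs()["ee_rot"]).as_matrix().round(3))
E
```

```text
[557.  251.2] [108.7 112.7] 9.34
[577.3 128.7] [108.6 112.6] 9.42
[597.1   6.7] [108.6 113. ] 9.27
[ 617.2 -115.6] [108.7 113. ] 9.39
corners [[0.608, 0.398, 0.11], [0.71, -0.244, 0.11], [0.564, -0.263, 0.11], [0.46, 0.376, 0.11]]
vialcap [[0.546 0.347 0.164]]
cap [[0.707 0.275 0.12 ]]
rack [[0.701, 0.11, 0.08], [0.707, -0.081, 0.08], [0.768, -0.086, 0.08], [0.759, 0.111, 0.08]]
box [[0.499, -0.083, 0.035], [0.519, -0.183, 0.035], [0.438, -0.196, 0.035], [0.421, -0.097, 0.035]]
[[-0.001  0.356  0.935]
 [-0.001  0.935 -0.356]
 [-1.    -0.002 -0.   ]]
```

Call:
{"op": "send_rows", "data": {"increments": [[-1,0,-6,0,0]]}}

```text
time: 0.23
tool_pos: [0.1824, 0.478, 0.2003]
ee_rot: [-1.715, 1.565, -2.079]
wrist_force: [-0.5, -0.4, 0.2]
width: 0.0903
```

That row carried -6 m instead of -6 mm. The per-row limit capped it at about 40 mm in free air, so nothing was touched. I'm using metres from here.

Call:
{"op": "send_rows", "data": {"increments": [[-1,0,0,0.02,-0.1],[-1,0,-0.005,0.05,-0.2],[-1,0,-0.01,0.085,-0.31],[-1,0,-0.015,0.12,-0.42],[-1,0,-0.02,0.15,-0.525]]}}

```text
time: 0.65
tool_pos: [0.3152, 0.4017, 0.2051]
ee_rot: [-1.595, 1.57, -1.429]
wrist_force: [0.3, 0.0, -0.1]
width: 0.0574
```

```bash
cat > st.py <<'E'
from bench import robot
import numpy as np
from scipy.spatial.transform import Rotation as R
o=robot.get_obs(); M=R.from_euler('xyz',o["ee_rot"]).as_matrix()
a=np.radians(9.3);u=np.array([np.cos(a),np.sin(a)]);v=np.array([-u[1],u[0]])
p=o["tool_pos"]; 
print(o["time"],p.round(4),o["width"],o["wrist_force"].round(2)); print(M.round(3))
for i,c in zip((4,3,2,1),((.558,.252),(.578,.130),(.598,.0077),(.618,-.1145))):
    d=p[:2]-c; print(i,"duct-frame",(d@u).round(4),(d@v).round(4)," tool move to +42mm:",np.round(M.T@np.r_[np.array(c)+.042*u-p[:2],0],4))
E
python3 st.py
```

```text
0.65 [0.3152 0.4017 0.2051] 0.05739674932546564 [ 0.35  0.   -0.09]
[[ 0.    -0.166  0.986]
 [-0.     0.986  0.166]
 [-1.    -0.    -0.   ]]
4 duct-frame -0.2154 0.187  tool move to +42mm: [ 1.000e-04 -1.881e-01  2.566e-01]
3 duct-frame -0.2154 0.3106  tool move to +42mm: [ 2.000e-04 -3.117e-01  2.561e-01]
2 duct-frame -0.2154 0.4346  tool move to +42mm: [ 2.000e-04 -4.356e-01  2.555e-01]
1 duct-frame -0.2153 0.5584  tool move to +42mm: [ 3.000e-04 -5.595e-01  2.550e-01]
```

Call:
{"op": "send_rows", "data": {"increments": [[-1,0,-0.02,0.028,0],[-1,0,-0.04,0.055,0],[-1,0,-0.06,0.082,0],[-1,0,-0.08,0.11,0],[-1,0,-0.1,0.137,0]]}}

```text
time: 1.07
tool_pos: [0.4665, 0.3252, 0.2051]
ee_rot: [-3.01, 1.57, -2.849]
wrist_force: [-0.2, 0.6, -0.3]
width: 0.0238
```

Call:
{"op": "send_rows", "data": {"increments": [[-1,0,-0.02,0.028,0],[-1,0,-0.04,0.055,0],[-1,0,-0.06,0.08,0],[-1,0,-0.078,0.105,0],[-1,0,-0.088,0.12,0]]}}

```text
time: 1.48
tool_pos: [0.6001, 0.2563, 0.2042]
ee_rot: [-2.242, 1.569, -2.084]
wrist_force: [-0.2, 0.1, 0.2]
width: 0.0003
```

Call:
{"op": "send_rows", "data": {"increments": [[-1,0.02,0,0,0],[-1,0.04,0,0,0],[-1,0.055,0,0,0],[-1,0.065,0,0,0],[-1,0.065,0,0,0]]}}

```text
time: 1.9
tool_pos: [0.5961, 0.2581, 0.1367]
ee_rot: [-2.995, 1.564, -2.834]
wrist_force: [-0.4, -0.6, -1.3]
width: 0.0002
```

```bash
python3 st.py
```

```text
1.9 [0.5961 0.2581 0.1367] 0.00021396282077731506 [-0.42 -0.56 -1.27]
[[-0.006 -0.16   0.987]
 [-0.002  0.987  0.16 ]
 [-1.    -0.001 -0.006]]
4 duct-frame 0.0386 -0.0001  tool move to +42mm: [-0.      0.0001  0.0034]
3 duct-frame 0.0386 0.1235  tool move to +42mm: [ 1.000e-04 -1.235e-01  3.600e-03]
2 duct-frame 0.0386 0.2474  tool move to +42mm: [ 2.000e-04 -2.474e-01  3.700e-03]
1 duct-frame 0.0386 0.3712  tool move to +42mm: [ 3.000e-04 -3.712e-01  3.800e-03]
```

Call:
{"op": "send_rows", "data": {"increments": [[-1,0.01,0,0.003,0],[-1,0.018,0,0.003,0],[-1,0.023,0,0.003,0],[-1,0.025,0,0.003,0],[-1,0.026,0,0.003,0]]}}

```text
time: 2.32
tool_pos: [0.6006, 0.2592, 0.1142]
ee_rot: [3.116, 1.57, -3.006]
wrist_force: [-0.1, -0.3, -0.4]
width: 0.0003
```

Call:
{"op": "send_rows", "data": {"increments": [[-1,0.001,0,0,0],[-1,0.002,0,0,0],[-1,0.003,0,0,0],[-1,0.003,0,0,0]]}}

```text
time: 2.65
tool_pos: [0.6008, 0.2592, 0.1117]
ee_rot: [0.279, 1.57, 0.441]
wrist_force: [1.0, 0.5, 0.3]
width: 0.0009
```

Call:
{"op": "send_rows", "data": {"increments": [[-1,0.001,0,0,0],[-1,0.002,0,0,0],[-1,0.003,0,0,0],[-1,0.003,0,0,0],[-1,0.003,0,0,0]]}}

```text
time: 3.07
tool_pos: [0.601, 0.2593, 0.1103]
ee_rot: [0.189, 1.569, 0.351]
wrist_force: [-2.0, -0.7, 5.6]
width: 0.0007
```

Call:
{"op": "send_rows", "data": {"increments": [[-1,0.001,0,0,0],[-1,0.002,0,0,0],[-1,0.002,0,0,0],[-1,0.002,0,0,0]]}}

```text
time: 3.4
tool_pos: [0.601, 0.2593, 0.1102]
ee_rot: [0.132, 1.568, 0.294]
wrist_force: [-3.8, -0.6, 10.2]
width: 0.0003
```

Cover 4 is rigid: 10 N with no movement. Next is cover 3.

Call:
{"op": "send_rows", "data": {"increments": [[-1,-0.012,0,0,0],[-1,-0.03,-0.01,0,0],[-1,-0.03,-0.035,0,0],[-1,-0.03,-0.065,0,0],[-1,-0.03,-0.095,0,0]]}}

```text
time: 3.82
tool_pos: [0.6164, 0.1651, 0.1373]
ee_rot: [0.034, 1.569, 0.197]
wrist_force: [0.5, 0.1, -0.1]
width: 0.0008
```

Call:
{"op": "send_rows", "data": {"increments": [[-1,0,-0.02,0,0],[-1,0.005,-0.028,0,0],[-1,0.016,-0.028,0,0],[-1,0.022,-0.028,0,0],[-1,0.022,-0.028,0,0]]}}

```text
time: 4.23
tool_pos: [0.6187, 0.1389, 0.1113]
ee_rot: [2.95, 1.566, 3.112]
wrist_force: [0.7, -0.0, 0.2]
width: 0.0004
```

```bash
python3 st.py
```

```text
4.2333 [0.6187 0.1389 0.1113] 0.0003884648893450569 [ 0.66 -0.01  0.24]
[[-0.005 -0.162  0.987]
 [ 0.     0.987  0.162]
 [-1.     0.001 -0.005]]
4 duct-frame 0.0416 -0.1215  tool move to +42mm: [1.000e-04 1.215e-01 4.000e-04]
3 duct-frame 0.0416 0.0022  tool move to +42mm: [-0.     -0.0022  0.0004]
2 duct-frame 0.0416 0.1261  tool move to +42mm: [-1.000e-04 -1.261e-01  4.000e-04]
1 duct-frame 0.0416 0.2499  tool move to +42mm: [-0.0003 -0.2499  0.0003]
```

Call:
{"op": "send_rows", "data": {"increments": [[-1,0.002,0,0,0],[-1,0.003,0,0,0],[-1,0.005,0,0,0],[-1,0.006,0,0,0],[-1,0.006,0,0,0]]}}

```text
time: 4.65
tool_pos: [0.6206, 0.1389, 0.1103]
ee_rot: [0.526, 1.569, 0.689]
wrist_force: [-1.7, 1.6, 4.6]
width: 0.0005
```

Call:
{"op": "send_rows", "data": {"increments": [[-1,0.001,0,0,0],[-1,0.002,0,0,0],[-1,0.003,0,0,0],[-1,0.003,0,0,0]]}}

```text
time: 4.98
tool_pos: [0.6206, 0.139, 0.1103]
ee_rot: [0.298, 1.567, 0.46]
wrist_force: [-6.1, 0.7, 13.5]
width: 0.0006
```

Cover 3 is rigid too (13.5 N). Next is cover 2.

Call:
{"op": "send_rows", "data": {"increments": [[-1,-0.012,0,0,0],[-1,-0.03,-0.01,0,0],[-1,-0.03,-0.035,0,0],[-1,-0.03,-0.065,0,0],[-1,-0.03,-0.095,0,0]]}}

```text
time: 5.4
tool_pos: [0.6364, 0.0438, 0.1365]
ee_rot: [-0.231, 1.569, -0.068]
wrist_force: [-0.3, 0.2, 0.9]
width: 0.0004
```

Call:
{"op": "send_rows", "data": {"increments": [[-1,0,-0.02,0,0],[-1,0.005,-0.03,0,0],[-1,0.016,-0.03,0,0],[-1,0.022,-0.03,0,0],[-1,0.022,-0.03,0,0]]}}

```text
time: 5.82
tool_pos: [0.6395, 0.0156, 0.111]
ee_rot: [2.776, 1.567, 2.938]
wrist_force: [-0.6, -0.3, -0.8]
width: 0.0004
```

Call:
{"op": "send_rows", "data": {"increments": [[-1,0.002,0,0,0],[-1,0.003,0,0,0],[-1,0.005,0,0,0],[-1,0.007,0,0,0],[-1,0.007,0,0,0]]}}

```text
time: 6.23
tool_pos: [0.6402, 0.016, 0.1103]
ee_rot: [0.517, 1.569, 0.68]
wrist_force: [-5.7, 1.6, 11.3]
width: 0.0004
```

```bash
python3 st.py
```

```text
6.2333 [0.6402 0.016  0.1103] 0.00038404958686348974 [-5.69  1.55 11.32]
[[ 0.001 -0.162  0.987]
 [ 0.001  0.987  0.162]
 [-1.     0.001  0.002]]
4 duct-frame 0.043 -0.2462  tool move to +42mm: [ 2.000e-04  2.462e-01 -9.000e-04]
3 duct-frame 0.043 -0.1226  tool move to +42mm: [ 1.000e-04  1.226e-01 -9.000e-04]
2 duct-frame 0.043 0.0013  tool move to +42mm: [-0.     -0.0013 -0.001 ]
1 duct-frame 0.043 0.1251  tool move to +42mm: [-1.000e-04 -1.251e-01 -1.100e-03]
```

Cover 2 is rigid (11 N). That leaves cover 1.

Call:
{"op": "send_rows", "data": {"increments": [[-1,-0.012,0,0,0],[-1,-0.03,-0.01,0,0],[-1,-0.03,-0.035,0,0],[-1,-0.03,-0.065,0,0],[-1,-0.03,-0.095,0,0]]}}

```text
time: 6.65
tool_pos: [0.6566, -0.0793, 0.1377]
ee_rot: [-0.359, 1.569, -0.196]
wrist_force: [0.2, -1.0, 0.1]
width: 0.0005
```

Call:
{"op": "send_rows", "data": {"increments": [[-1,0,-0.02,0,0],[-1,0.005,-0.03,0,0],[-1,0.016,-0.03,0,0],[-1,0.022,-0.03,0,0],[-1,0.022,-0.03,0,0]]}}

```text
time: 7.07
tool_pos: [0.659, -0.107, 0.1111]
ee_rot: [2.575, 1.565, 2.738]
wrist_force: [0.3, -0.5, 0.1]
width: 0.0005
```

Call:
{"op": "send_rows", "data": {"increments": [[-1,0.002,0,0,0],[-1,0.003,0,0,0],[-1,0.005,0,0,0],[-1,0.007,0,0,0],[-1,0.007,0,0,0]]}}

```text
time: 7.48
tool_pos: [0.6609, -0.1082, 0.1078]
ee_rot: [0.385, 1.57, 0.547]
wrist_force: [0.3, 1.3, 0.3]
width: 0.0003
```

```bash
python3 st.py
```

```text
7.4833 [ 0.6609 -0.1082  0.1078] 0.0003039027698199842 [0.32 1.31 0.28]
[[ 0.001 -0.161  0.987]
 [ 0.001  0.987  0.161]
 [-1.     0.     0.001]]
4 duct-frame 0.0434 -0.3721  tool move to +42mm: [ 2.000e-04  3.721e-01 -1.500e-03]
3 duct-frame 0.0434 -0.2484  tool move to +42mm: [ 1.000e-04  2.484e-01 -1.500e-03]
2 duct-frame 0.0434 -0.1245  tool move to +42mm: [ 1.000e-04  1.245e-01 -1.400e-03]
1 duct-frame 0.0434 -0.0007  tool move to +42mm: [-0.      0.0007 -0.0014]
```

Cover 1 gives, so it is the flap. I'm pressing it further down, drawing back slightly as it turns.

Call:
{"op": "send_rows", "data": {"increments": [[-1,0.005,0,-0.001,0],[-1,0.01,0,-0.002,0],[-1,0.014,0,-0.004,0],[-1,0.018,0,-0.005,0],[-1,0.021,0,-0.006,0]]}}

```text
time: 7.9
tool_pos: [0.6539, -0.1103, 0.0857]
ee_rot: [3.109, 1.569, -3.013]
wrist_force: [0.2, 0.1, 1.8]
width: 0.0006
```

Call:
{"op": "send_rows", "data": {"increments": [[-1,0.003,0,-0.001,0],[-1,0.006,0,-0.002,0],[-1,0.007,0,-0.003,0],[-1,0.007,0,-0.003,0]]}}

```text
time: 8.23
tool_pos: [0.6513, -0.1107, 0.0789]
ee_rot: [-3.131, 1.57, -2.97]
wrist_force: [0.0, -1.0, 0.2]
width: 0.0006
```

```bash
python3 st.py; python3 - <<'E'
from bench import robot
import cv2
for n in ["scene"]:
    s=robot.snapshot(n); cv2.imwrite(f"pics/{n}1.png",cv2.resize(s["image"][100:300,140:440,::-1],None,fx=2.6,fy=2.6))
E
```

```text
8.2333 [ 0.6513 -0.1107  0.0789] 0.0005678400296649384 [ 0.02 -1.02  0.22]
[[-0.001 -0.16   0.987]
 [-0.     0.987  0.16 ]
 [-1.    -0.    -0.001]]
4 duct-frame 0.0335 -0.373  tool move to +42mm: [-0.     0.373  0.008]
3 duct-frame 0.0335 -0.2494  tool move to +42mm: [-0.      0.2494  0.0082]
2 duct-frame 0.0335 -0.1255  tool move to +42mm: [-0.      0.1255  0.0083]
1 duct-frame 0.0335 -0.0016  tool move to +42mm: [-0.      0.0016  0.0085]
```

View pics/scene1.png

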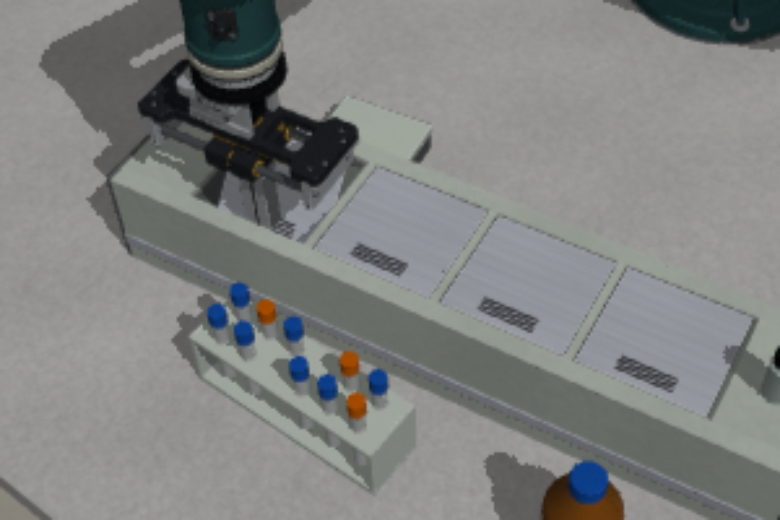

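The flap is tilted about 45° and the hand is still on cover 1. Now I go up, back over to the near side, and push the raised half forward.

Call:
{"op": "send_rows", "data": {"increments": [[-1,-0.035,0,0,0],[-1,-0.07,0,0,0],[-1,-0.105,0,0,0],[-1,-0.13,0,0,0],[-1,-0.13,0,-0.02,0]]}}

```text
time: 8.7
tool_pos: [0.6362, -0.1139, 0.2165]
ee_rot: [-0.374, 1.558, -0.212]
wrist_force: [-0.6, -0.6, 0.4]
width: 0.0006
```

Call:
{"op": "send_rows", "data": {"increments": [[-1,0,0,-0.025,0],[-1,0,0,-0.055,0],[-1,0,0,-0.08,0],[-1,0,0,-0.1,0],[-1,0,0,-0.1,0]]}}

```text
time: 9.12
tool_pos: [0.5303, -0.1301, 0.2099]
ee_rot: [-3.072, 1.569, -2.913]
wrist_force: [1.0, 0.5, 0.0]
width: 0.0006
```

```bash
python3 st.py; python3 - <<'E'
from bench import robot
import cv2
for n in ["scene"]:
    s=robot.snapshot(n); cv2.imwrite(f"pics/{n}2.png",cv2.resize(s["image"][100:300,140:440,::-1],None,fx=2.6,fy=2.6))
E
```

```text
9.1167 [ 0.5303 -0.1301  0.2099] 0.0006487809276140439 [1.02 0.48 0.04]
[[-0.001 -0.159  0.987]
 [-0.     0.987  0.159]
 [-1.    -0.    -0.001]]
4 duct-frame -0.089 -0.3726  tool move to +42mm: [-2.00e-04  3.73e-01  1.30e-01]
3 duct-frame -0.0891 -0.249  tool move to +42mm: [-2.000e-04  2.493e-01  1.304e-01]
2 duct-frame -0.089 -0.1251  tool move to +42mm: [-0.0002  0.1254  0.1307]
1 duct-frame -0.089 -0.0012  tool move to +42mm: [-0.0002  0.0016  0.131 ]
```

View pics/scene2.png

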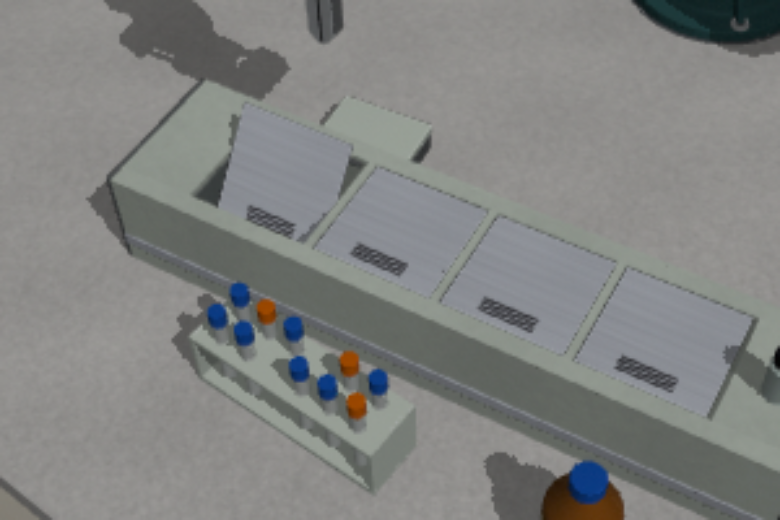

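Flap 1 stays up at about 45–50°, and the labware hasn't been disturbed. Now lowering the fingertips behind it.

Call:
{"op": "send_rows", "data": {"increments": [[-1,0.03,0,0,0],[-1,0.055,0,0,0],[-1,0.075,0,0,0],[-1,0.08,0,0,0],[-1,0.08,0,0,0]]}}

```text
time: 9.58
tool_pos: [0.5327, -0.129, 0.127]
ee_rot: [2.576, 1.566, 2.738]
wrist_force: [0.2, -0.6, 0.6]
width: 0.0008
```

Call:
{"op": "send_rows", "data": {"increments": [[-1,0,0,0.01,0],[-1,0,0,0.02,0],[-1,0,0,0.03,0],[-1,0,0,0.04,0],[-1,0,0,0.05,0]]}}

```text
time: 10.0
tool_pos: [0.5838, -0.1217, 0.1307]
ee_rot: [-1.569, 1.57, -1.408]
wrist_force: [-2.7, -1.0, 1.8]
width: 0.0004
```

Call:
{"op": "send_rows", "data": {"increments": [[-1,0,0,0.004,0],[-1,0,0,0.008,0],[-1,0,0,0.011,0],[-1,0,0,0.014,0],[-1,0,0,0.016,0]]}}

```text
time: 10.42
tool_pos: [0.5968, -0.1193, 0.1294]
ee_rot: [3.051, 1.566, -3.072]
wrist_force: [-9.6, -2.2, 5.0]
width: 0.0006
```

```bash
python3 st.py
```

```text
10.4167 [ 0.5968 -0.1193  0.1294] 0.0005545955085737213 [-9.58 -2.17  5.02]
[[-0.005 -0.16   0.987]
 [-0.     0.987  0.16 ]
 [-1.     0.    -0.005]]
4 duct-frame -0.0218 -0.3727  tool move to +42mm: [-1.000e-04  3.728e-01  6.320e-02]
3 duct-frame -0.0218 -0.2491  tool move to +42mm: [-2.000e-04  2.492e-01  6.340e-02]
2 duct-frame -0.0218 -0.1252  tool move to +42mm: [-0.0002  0.1252  0.0636]
1 duct-frame -0.0217 -0.0013  tool move to +42mm: [-0.0003  0.0014  0.0637]
```

Call:
{"op": "send_rows", "data": {"increments": [[-1,0,0,0.002,0],[-1,0,0,0.003,0],[-1,0,0,0.003,0],[-1,0,0,0.003,0]]}}

```text
time: 10.75
tool_pos: [0.5967, -0.1193, 0.1294]
ee_rot: [3.041, 1.56, -3.082]
wrist_force: [-13.2, -1.8, 6.7]
width: 0.0002
```

```bash
python3 st.py|sed -n '1p;8p'; python3 - <<'E'
from bench import robot
import cv2,numpy as np
for n in ["scene","top"]:
    s=robot.snapshot(n);np.savez(f"pics/{n}3.npz",**s); cv2.imwrite(f"pics/{n}3.png",cv2.resize(s["image"][100:300,140:480,::-1],None,fx=2.3,fy=2.3))
E
```

```text
10.75 [ 0.5967 -0.1193  0.1294] 0.0002476537958024676 [-13.15  -1.82   6.69]
1 duct-frame -0.0218 -0.0013  tool move to +42mm: [-0.0007  0.0014  0.0638]
```

View pics/scene3.png

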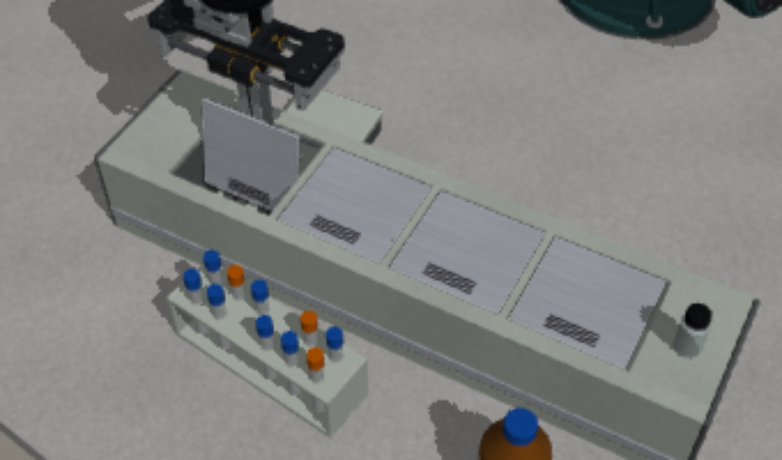

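```bash
python3 - <<'E'
import numpy as np
from h import *
s=np.load("pics/scene3.npz")
a=np.radians(9.3);u=np.array([np.cos(a),np.sin(a)]);v=np.array([-u[1],u[0]])
for z in(.160,.164):
    P=cast(s,[(228.3,143.5),(270,159.6)],z)[:,:2]-[.618,-.1145]; print(z,(P@u).round(4),(P@v).round(4))
# predicted corners of the edge for angles (pivot ~ z .1075, top face)
for d in (70,75,80):
    t=np.radians(d)
    Q=[np.r_[np.array([.618,-.1145])-.055*np.cos(t)*u+w*v,.109+.055*np.sin(t)] for w in(-.057,.057)]
    print(d,proj(s,Q).round(1).tolist())
E
```

```text
0.16 [-0.007 -0.009] [-0.0536  0.0578]
0.164 [-0.0038 -0.0058] [-0.0508  0.06  ]
70 [[229.9, 139.6], [271.9, 156.5]]
75 [[228.7, 140.4], [270.9, 157.3]]
80 [[227.5, 141.3], [269.7, 158.3]]
```

Call:
{"op": "send_rows", "data": {"increments": [[-1,0,0,0.002,0],[-1,0,0,0.004,0],[-1,0,0,0.004,0],[-1,0,0,0.004,0]]}}

```text
time: 11.18
tool_pos: [0.5966, -0.1193, 0.1295]
ee_rot: [3.051, 1.551, -3.073]
wrist_force: [-24.3, -2.7, 10.8]
width: -0.0002
```

The flap is on its stop: 24 N gave no further movement, and the image fits about 80°. Now withdrawing.

Call:
{"op": "send_rows", "data": {"increments": [[-1,0,0,-0.012,0],[-1,0,0,-0.03,0],[-1,0,0,-0.055,0],[-1,0,0,-0.08,0],[-1,-0.005,0,-0.095,0]]}}

```text
time: 11.6
tool_pos: [0.5093, -0.133, 0.1332]
ee_rot: [2.496, 1.569, 2.657]
wrist_force: [-0.3, -0.0, -0.1]
width: 0.0005
```

Call:
{"op": "send_rows", "data": {"increments": [[-1,-0.03,0,-0.01,0],[-1,-0.06,0,-0.04,0],[-1,-0.09,0,-0.07,0],[-1,-0.11,0,-0.1,0],[-1,-0.12,0,-0.12,0]]}}

```text
time: 12.02
tool_pos: [0.3925, -0.1531, 0.2585]
ee_rot: [-0.656, 1.564, -0.495]
wrist_force: [0.3, -0.5, 0.6]
width: 0.0005
```

Call:
{"op": "send_rows", "data": {"increments": [[-1,0,0,0,0],[-1,0,0,0,0],[-1,0,0,0,0],[-1,0,0,0,0]]}}

```text
time: 12.35
tool_pos: [0.3935, -0.1521, 0.2527]
ee_rot: [2.281, 1.568, 2.443]
wrist_force: [0.6, -0.1, -0.3]
width: 0.0001
```

```bash
python3 st.py|sed -n '1p;8p'; python3 - <<'E'
from bench import robot
import cv2,numpy as np
ims=[]
for n in ["scene","top"]:
    s=robot.snapshot(n);np.savez(f"pics/{n}4.npz",**s)
    ims.append(cv2.resize(s["image"][90:310,150:490,::-1],None,fx=1.3,fy=1.3))
    d=cv2.absdiff(s["image"],np.load(f"pics/{n}0.npz")["image"]).max(2)
    ims.append(cv2.cvtColor(cv2.resize(d[90:310,150:490],None,fx=1.3,fy=1.3)*2,cv2.COLOR_GRAY2BGR))
cv2.imwrite("pics/end.png",cv2.resize(np.vstack([np.hstack(ims[:2]),np.hstack(ims[2:])]),(800,520)))
E
```

```text
12.35 [ 0.3935 -0.1521  0.2527] 8.698253187596454e-05 [ 0.62 -0.09 -0.3 ]
1 duct-frame -0.2276 -0.0008  tool move to +42mm: [-0.0005  0.0009  0.2696]
```

View pics/end.png

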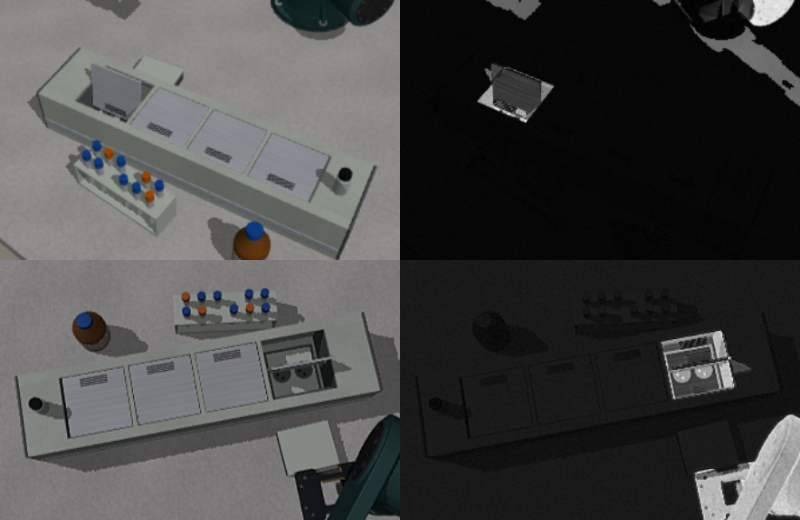

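The flap stands open with the sockets showing. In the difference images only the flap and the arm have changed, and the hand is clear.

```bash
python3 -c "
from bench import robot
print(robot.close_job())"
```

```text
the job is handed in; nothing more can be done
None
```

The pivoting flap is cover 1. It now stands open at its stop, the hand is clear, and the job was handed in at about 12.5 s of the 54 s allowed.

- **Finding it:** I pressed the far edges in the order 4, 3, 2, 1 with the shut fingertips. Covers 4, 3 and 2 held firm at 10–13 N, while cover 1 sank at once.
- **Opening it:** I pressed its far half down until the flap stood at about 45°. I then moved the fingertips round to the near side and pushed the raised half over until it would go no further; 24 N gave no more movement. The hand then went back and up.
- **Last checks:**
  - The flap's edge in the camera picture fits roughly 80° (1.4 rad). That fit is good to only a few degrees, so the force at the stop is the firmer evidence.
  - Before-and-after pictures show only the flap and the arm changed. The tube rack and vial are unmoved in both views and the bottle in the top view. The slide box looks unmoved but was partly hidden by the hand in the top view.
  - Wrist force read near zero with the hand withdrawn.
- **Slip:** my first move row carried -6 m instead of -6 mm. The per-row limit held it to about 40 mm in free air, and nothing was touched.

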